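# Find the pitch of the press spindle

## Robot

A 6-joint arm with a two-finger parallel gripper is mounted at the origin on the work surface. World frame = base frame: x ahead of the robot, y to its left, z up, the work surface at z = 0. Lengths are in m, angles in rad, forces in N, time in s.
With the tool pointing down it reaches from about 0.275 to 1 m from the base axis. Payload 8.4 kg.
Tool frame: the origin (TCP) lies on the centre line of the jaws, within the pads' length; the fingertips stand 17 mm ahead of it and the grasp point (between the pads) lies 2 mm behind it (bot.tcp_to_tips is the z of the fingertips in the tool frame, in m); z points along the fingers, y is the line along which they close (so a half turn about z gives the same grasp; the last joint's range is limited). The gripper opens to 85 mm and grips with 20 to 120 N. Pads are 22 mm wide; open, the fingers measure 114 mm over their backs; the gripper's body (76 mm by 85 mm) begins 54 mm behind the grasp point. The pads swing forward as they close: fully open they stand 13 mm farther back than shut.
Start: joints at [-0.002, 0.353, 1.633, -0, 1.155, -0.002], TCP at [0.625, -0, 0.248] pointing down, gripper open.
Joint ranges: [-2.63, 2.63], [-0.92, 2.1], [0.06, 2.66], [-1.3, 4.44], [0, 2.69], [-3.02, 3.02]. Speed limits (rad/s): [2.22, 2.22, 2.79, 3.14, 3.14, 3.14].

## Interface

Orientations are given as a unit quaternion [x, y, z, w].
In Python, from workcell import bot, hand, kinematics, get_obs, vision, hand_in gives the robot as it stands. The module is installed in compiled form; this text tells all that it offers. Calls block until the motion is done:
- bot.reach(position, orientation): joint-space move of the TCP to a pose.
- bot.servo_line(position, ori=None, velocity=0.15): straight line of the TCP; ori=None keeps the orientation; velocity is the mean speed in m/s.
- bot.goto_joints(angles): joint-space move.
- hand.move_gripper(opening, strength=None): finger opening in m; strength is the grip in N (None keeps the last); returns when the fingers have stopped.
- bot.dwell(seconds).
- kinematics.solve_ik(position, orientation): joint angles nearest the present ones, or None.
- get_obs(): the state.
- vision.read_camera(name): name is "scene" or "side" or "wrist"; returns a dict with "frame" (420x560x3 uint8, red, green, blue), "intrinsics" (3x3 intrinsics, pixels), "view" (4x4, takes a point from world to camera coordinates). Camera axes: x right, y down, z forward; pixel columns grow to the right and rows downward; lengths in m; the calibration is good to about 2 mm. A picture is of the moment at which its call begins. There is no depth.
A pose or a line that the arm cannot do raises bot.IKError and nothing moves.
- hand_in(): hands the job in; it is judged then, once.
The state is a dict: "time_s": time; "joint_pos": joint angles; "joint_vel": joint speeds; "joint_efforts": joint torques, N m; "position": TCP position; "orientation": TCP orientation; "wrist_force": force on the tool from outside, world axes, zero at the start; "ft_torque": the same for the moment, N m; "gripper_width": finger opening in m; "grip_force": force on a finger pad.
Only numpy, scipy, OpenCV 4.12 (cv2) and the standard library are available. Lean on these libraries where they do the work, as an engineer would, in place of code of your own. Each camera call takes 0.05 s, during which the arm holds its last target. There are 200 camera calls.

## Task

Find out which of the three comb leaves in the wooden rack matches the thread of the spindle in the work bed (the one between the two slotted yokes): try them on it one by one, teeth down, feeling along the thread for the grooves, and never load the spindle with more than 35 N. Press the leaf that fits fully home with a light, steady push of about 8 N, let go and leave it standing there fully seated; the leaves that do not fit must stand in the rack again. Leave everything else on the table where it is.

Things in the scene. Friction and masses are not known exactly. Their poses are not given: they have to be found in the camera images.
- bed: grey gauging bed, fixed; origin: centre of underside, z up. Base 215 (x) x 124 mm. Three spindles lie on it along its y: at x = -65 mm (the work bed, robot side, between two tall slotted steel yokes) and, as spares in low saddles, at x = 0 and +65 mm
- bed_axis (a point): on the axis of the work-bed spindle, midway between the yokes, 50 mm above the table; axes as the bed's (y along the spindle). A leaf goes lengthwise above it: its origin (tooth tips) is 17.5 mm above this point when fully seated, 22 mm when riding on the crests. It may end up to 12 mm either way along y
- yoke (a point): slot floor of the work bed's +y yoke (the other is 100 mm away in -y), 70 mm above the table. Yokes 8 mm thick (y), top 90 mm above the table; upright slot 15 mm wide, flared to 23 mm at the top. The ends of a leaf's bar go down into the slots, which keep it upright over the spindle while it can slide along y; a seated leaf does not touch the slot floor
- spindle_a: one of 3 steel press spindles, fixed, alike but for pitch (10, 12, 14 mm, not told which); which one lies in the work bed changes. Thread 88 mm long, 44 mm over crests, 35 mm at root, 60 degree trapezoidal grooves. Origin: mid-length on its axis, y along it. Where its grooves lie along y is not told and must be felt; a matching tooth has 1 mm play in its groove
- spindle_b: one of 3 steel press spindles, fixed, alike but for pitch (10, 12, 14 mm, not told which); which one lies in the work bed changes. Thread 88 mm long, 44 mm over crests, 35 mm at root, 60 degree trapezoidal grooves. Origin: mid-length on its axis, y along it. Where its grooves lie along y is not told and must be felt; a matching tooth has 1 mm play in its groove
- spindle_c: one of 3 steel press spindles, fixed, alike but for pitch (10, 12, 14 mm, not told which); which one lies in the work bed changes. Thread 88 mm long, 44 mm over crests, 35 mm at root, 60 degree trapezoidal grooves. Origin: mid-length on its axis, y along it. Where its grooves lie along y is not told and must be felt; a matching tooth has 1 mm play in its groove
- rack: wooden leaf rack, fixed; origin: centre of underside, z up. Base 190 (x) x 124 mm; rails at y = -50 and +50 mm, 8 mm thick, top 37 mm above the table, with upright notches 15 mm wide (flared to 23 at the top) at x = -60, 0, +60 mm, floor 22 mm above the table. A leaf stands along y in a pair of notches on its bar's ends, tooth tips 16.7 mm above the table
- leaf_a: one of 3 aluminium comb leaves, alike but for tooth pitch (10, 12, 14 mm; which letter is which is not told; order in the rack changes). Bar 120 mm long (own y), 12 thick (x), 16 high; handle on top in the middle 30 long (y), 14 thick (x), 34 high. Origin: mid-leaf at tooth-tip height; bar underside 5.3 mm, bar top 21.3, handle top 55.3 above it. z up. 80 to 130 g; end-for-end symmetric
- leaf_b: another leaf, as leaf_a but for the pitch
- leaf_c: another leaf, as leaf_a but for the pitch
- leaf_a_left (a point): point of leaf_a at tooth-tip height, 50 mm from its middle towards its +y end. (Its 5 or 6 teeth, 5.3 mm long and 7 mm thick, all lie within 33 mm of its middle)
- leaf_a_right (a point): point of leaf_a at tooth-tip height, 50 mm from its middle towards its -y end. (Its 5 or 6 teeth, 5.3 mm long and 7 mm thick, all lie within 33 mm of its middle)
- leaf_b_left (a point): point of leaf_b at tooth-tip height, 50 mm from its middle towards its +y end. (Its 5 or 6 teeth, 5.3 mm long and 7 mm thick, all lie within 33 mm of its middle)
- leaf_b_right (a point): point of leaf_b at tooth-tip height, 50 mm from its middle towards its -y end. (Its 5 or 6 teeth, 5.3 mm long and 7 mm thick, all lie within 33 mm of its middle)
- leaf_c_left (a point): point of leaf_c at tooth-tip height, 50 mm from its middle towards its +y end. (Its 5 or 6 teeth, 5.3 mm long and 7 mm thick, all lie within 33 mm of its middle)
- leaf_c_right (a point): point of leaf_c at tooth-tip height, 50 mm from its middle towards its -y end. (Its 5 or 6 teeth, 5.3 mm long and 7 mm thick, all lie within 33 mm of its middle)
- tape_roll: bystander: a ring of tape, 68 mm across, 24 mm high
- ink_jar: bystander: a lidded jar, 60 mm across, 75 mm high
- cup: bystander: a cup 84 mm across, 110 mm high
- ink_spatula: bystander: an ink spatula lying flat
Not all that is in view belongs to the job. What is shaped like the leaf_c but yellow is not meant. What is shaped like the leaf_a but blue is not meant.

How it is judged:
By the outcome, as a careful person would: the job done as asked, in the order asked, and still so for the second after the job is handed in, with the robot touching nothing.
It also fails if it takes over 72 s, if anything falls off the work surface, if the arm or the gripper's body presses on something with over 40 N, if the wrist force passes 120 N, or if a joint passes its speed limit or range.

## Working session

There is one attempt and no reset: what is moved stays moved. The work goes in short steps, each a Python script; the robot and the scene stay as the last script left them, time stands still between calls to the robot, and variables do not carry over. Pictures are saved under pics/ and viewed, at most 10 in all, crops included, and the job is handed in when it is done.

```bash
ls; mkdir -p pics; python3 - <<'E'
from workcell import bot,hand,vision,get_obs
import cv2
for n in("scene","side"):
    r=vision.read_camera(n); cv2.imwrite(f"pics/{n}0.png",r["frame"][:,:,::-1]); print(n,r["intrinsics"].tolist(),r["view"].round(4).tolist())
print(get_obs(),bot.tcp_to_tips)
E
```

```text
pics
scene [[409.22333909197647, 0.0, 275.22732523342216], [0.0, 409.22333909197647, 209.71663603310387], [0.0, 0.0, 1.0]] [[-0.6957, 0.7183, -0.0081, 0.346], [0.42, 0.3976, -0.8158, -0.1666], [-0.5828, -0.571, -0.5782, 1.6605], [0.0, 0.0, 0.0, 1.0]]
side [[410.13868501582994, 0.0, 283.73263814132815], [0.0, 410.13868501582994, 203.32592883293088], [0.0, 0.0, 1.0]] [[0.9452, -0.3257, -0.0239, -0.4739], [-0.2033, -0.5295, -0.8236, 0.1824], [0.2556, 0.7833, -0.5667, 0.9243], [0.0, 0.0, 0.0, 1.0]]
{'time_s': 0.1, 'joint_pos': array([-2.36957087e-03,  3.53573395e-01,  1.63403659e+00,  9.27420217e-06,
        1.15517472e+00, -2.41168081e-03]), 'joint_vel': array([ 2.56566125e-05, -5.32682515e-04, -1.31653582e-03, -1.01019145e-03,
        2.22216300e-03, -1.10982697e-03]), 'joint_efforts': array([ 4.27485766e-04, -6.06356549e+01, -3.42817569e+01, -7.40920814e-05,
        3.91241178e-03, -4.99377973e-05]), 'position': array([6.24615653e-01, 2.26938397e-05, 2.47650077e-01]), 'orientation': array([ 7.07093093e-01,  7.07120218e-01, -4.17439710e-04, -4.25452744e-04]), 'wrist_force': array([ 0.24958611, -0.67178586,  0.05815899]), 'ft_torque': array([ 0.06096416, -0.00336569, -0.02367663]), 'grip_force': 0.0, 'gripper_width': 0.08558133812996117} 0.017
```

View pics/scene0.png

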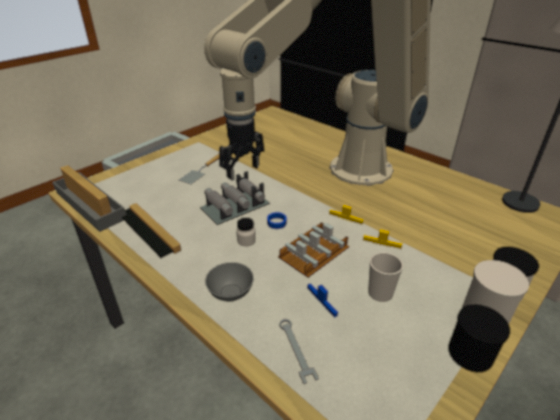

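View pics/side0.png

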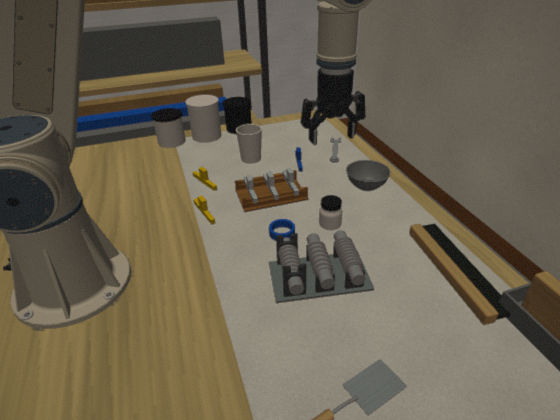

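The three grey leaves stand in the brown rack at scene (314,248) and side (271,190). The yellow decoys at scene (346,213) and (382,239) and the blue one at (321,298) lie outside the rack. The bed is at scene (235,207), with the tall yokes on the robot side. Next I'll get coarse positions, then look with the wrist camera.

```bash
cat > h.py <<'E'
from workcell import bot,hand,kinematics,get_obs,vision
import numpy as np,cv2
def ray(r,u,v,z):
    K,T=np.array(r["intrinsics"]),np.array(r["view"]); R,t=T[:3,:3],T[:3,3]
    c=-R.T@t; d=R.T@np.linalg.inv(K)@[u,v,1]; return c+d*(z-c[2])/d[2]
def proj(r,P):
    p=np.array(r["view"])[:3]@np.append(P,1); p=np.array(r["intrinsics"])@p; return p[:2]/p[2]
def snap(n,f):
    r=vision.read_camera(n); cv2.imwrite(f"pics/{f}.png",r["frame"][:,:,::-1]); np.savez(f"pics/{f}.npz",**r); return r
def quat(a): # tool down, finger-closing (tool y) axis at world angle a
    from scipy.spatial.transform import Rotation as R
    y=np.array([np.cos(a),np.sin(a),0]); z=np.array([0,0,-1.]); return R.from_matrix(np.c_[np.cross(y,z),y,z]).as_quat()
E
python3 - <<'E'
from h import *
s=vision.read_camera("scene"); d=vision.read_camera("side")
for n,r,p,q in(("scene",s,(314,248),(235,207)),("side",d,(271,190),(320,278))):
    print(n,ray(r,*p,.025),ray(r,*q,.02))
w=vision.read_camera("wrist"); print(w["intrinsics"][0].tolist()); T=np.array(w["view"]);print(-T[:3,:3].T@T[:3,3],T[2,:3])
for r in(s,d):
    h=cv2.cvtColor(r["frame"],cv2.COLOR_RGB2HSV); x=slice(215,280) if r is s else slice(165,215); y=slice(270,360) if r is s else slice(225,315)
    m=cv2.inRange(h[x,y],(3,110,30),(16,255,200)); pts=cv2.findNonZero(m); print(cv2.minAreaRect(pts),len(pts))
E
```

```text
scene [0.53250816 0.19574151 0.025     ] [ 0.5486935  -0.14317939  0.02      ]
side [0.52413242 0.17698032 0.025     ] [ 0.51891688 -0.19328366  0.02      ]
[351.9557388366466, 0.0, 284.19738158972456]
[0.62335121 0.0785823  0.37266372] [-4.00045780e-04 -3.05930108e-01 -9.52053890e-01]
((43.716217041015625, 33.70270538330078), (38.012977600097656, 64.98242950439453), 54.462318420410156) 950
((46.29697799682617, 25.182884216308594), (31.281356811523438, 69.4561996459961), 79.99201965332031) 1264
```

```bash
python3 - <<'E'
from h import *
q=quat(0.)
bot.reach([.54,-.15,.23],q); b=snap("wrist","bed")
print(get_obs()["time_s"])
bot.reach([.53,.21,.22],q); r=snap("wrist","rack")
print(get_obs()["time_s"])
E
```

```text
1.025
2.425
```

View pics/bed.png

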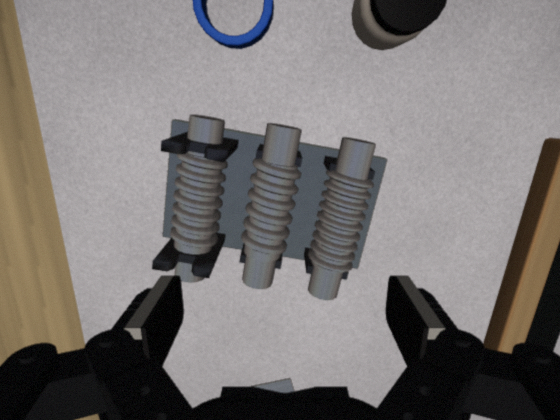

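View pics/rack.png

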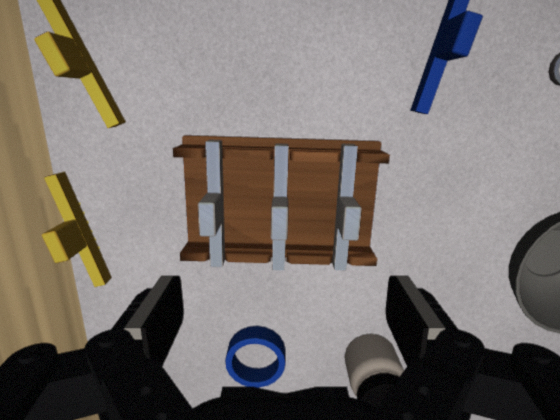

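Wrist view of the bed: work-bed spindle at left (about (198,200)), between the tall dark yokes at (200,146) and (190,254). Rack view: leaves at about (214,205), (280,208) and (347,208), grey-blue as described. The yellow and blue ones lie outside the rack and are not meant. I'll confirm with an enlarged crop and measure.

```bash
python3 - <<'E'
from h import *
b=dict(np.load("pics/bed.npz")); r=dict(np.load("pics/rack.npz"))
A=cv2.resize(b["frame"][105:305,150:300],None,fx=2.6,fy=2.6,interpolation=3)
B=cv2.resize(r["frame"][125:280,170:395],None,fx=1.75,fy=1.75,interpolation=3)
C=np.zeros((520,790,3),np.uint8); C[:A.shape[0],:390]=A[:520]; C[:B.shape[0],395:395+B.shape[1]]=B[:,:395]
cv2.imwrite("pics/crop.png",C[:,:,::-1])
f=r["frame"].astype(int); m=((f[...,2]>f[...,0]+8)&(f[...,2]>90)).astype(np.uint8); m[:130]=0;m[275:]=0;m[:,:185]=0;m[:,375:]=0
n,l,st,c=cv2.connectedComponentsWithStats(m)
for i in range(1,n):
    if st[i,4]<200: continue
    print(st[i]); k=(l==i)
    for v in list(range(st[i,1],st[i,1]+st[i,3],6))+[st[i,1]+st[i,3]-1]:
        u=np.flatnonzero(k[v]); 
        if len(u): print((v,u[0],u[-1]),end=" ")
    print()
g=cv2.cvtColor(b["frame"],cv2.COLOR_RGB2GRAY); print(g[150:250:1,196].tolist())
E
```

```text
[206 142  14  51 632]
(142, np.int64(206), np.int64(217)) (148, np.int64(206), np.int64(218)) (154, np.int64(207), np.int64(218)) (160, np.int64(207), np.int64(218)) (166, np.int64(207), np.int64(219)) (172, np.int64(207), np.int64(219)) (178, np.int64(208), np.int64(219)) (184, np.int64(208), np.int64(219)) (190, np.int64(208), np.int64(219)) (np.int32(192), np.int64(209), np.int64(219)) 
[274 146  14  51 627]
(146, np.int64(276), np.int64(286)) (152, np.int64(275), np.int64(287)) (158, np.int64(275), np.int64(287)) (164, np.int64(275), np.int64(287)) (170, np.int64(275), np.int64(286)) (176, np.int64(275), np.int64(286)) (182, np.int64(275), np.int64(286)) (188, np.int64(275), np.int64(286)) (194, np.int64(275), np.int64(285)) (np.int32(196), np.int64(275), np.int64(285)) 
[340 146  17  51 623]
(146, np.int64(345), np.int64(355)) (152, np.int64(344), np.int64(356)) (158, np.int64(344), np.int64(355)) (164, np.int64(343), np.int64(355)) (170, np.int64(343), np.int64(354)) (176, np.int64(342), np.int64(354)) (182, np.int64(342), np.int64(353)) (188, np.int64(341), np.int64(353)) (194
[... 1225 characters left out ...]
(337), np.int64(356)) (244, np.int64(337), np.int64(347)) (250, np.int64(336), np.int64(347)) (256, np.int64(336), np.int64(346)) (262, np.int64(335), np.int64(346)) (268, np.int64(335), np.int64(345)) (np.int32(269), np.int64(335), np.int64(345)) 
[36, 42, 77, 104, 112, 98, 99, 91, 77, 74, 83, 98, 107, 110, 111, 92, 71, 95, 113, 117, 119, 111, 88, 74, 76, 85, 98, 112, 110, 103, 81, 85, 106, 114, 118, 115, 92, 77, 77, 83, 97, 107, 111, 109, 84, 85, 107, 116, 118, 113, 88, 77, 83, 89, 101, 109, 112, 103, 88, 98, 118, 116, 113, 98, 82, 75, 83, 94, 110, 113, 112, 91, 102, 114, 115, 115, 105, 83, 76, 80, 85, 105, 112, 113, 98, 102, 116, 118, 112, 90, 73, 74, 77, 88, 103, 113, 115, 100, 107, 112]
```

View pics/crop.png

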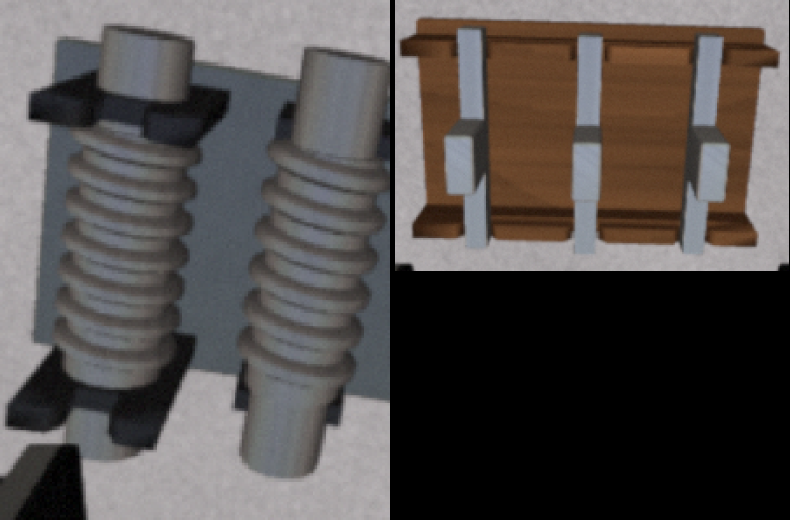

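```bash
cat > meas.py <<'E'
from h import *
b=dict(np.load("pics/bed.npz")); r=dict(np.load("pics/rack.npz"))
f=r["frame"].astype(int); m=((f[...,2]>f[...,0]+8)&(f[...,2]>90))
for u0,lo,hi,c0 in((213,142,266,(200,226)),(280,146,269,(268,292)),(346,146,269,(330,362))):
    P=[]
    for v in list(range(lo+2,lo+46))+list(range(lo+100,hi-2)):
        u=np.flatnonzero(m[v,c0[0]:c0[1]])+c0[0]
        P.append(ray(r,(u[0]+u[-1])/2,v,.038)[:2])
    P=np.array(P); k=np.polyfit(P[:,1],P[:,0],1); y0,y1=ray(r,u0,lo-.5,.038)[1],ray(r,u0,hi+.5,.038)[1]
    yc=(y0+y1)/2; print("leaf",np.polyval(k,yc),yc,"slope",k[0],"len",y0-y1)
f=b["frame"].astype(int); g=f.mean(2)
m=((f[...,0]>=f[...,2]-4)&(g>62)&(g<135)).astype(np.uint8); m[:115]=0;m[300:]=0;m[:,:160]=0;m[:,390:]=0
m=cv2.morphologyEx(m,cv2.MORPH_OPEN,np.ones((3,3))); n,l,st,c=cv2.connectedComponentsWithStats(m)
for i in range(1,n):
    if st[i,4]<800: continue
    print(st[i].tolist()); k=l==i; M=[]
    for v in range(165,240):
        u=np.flatnonzero(k[v]); M.append((v,u[0],u[-1]))
    M=np.array(M)
    # envelope of the crests: hull of left/right edges, fit lines to local extrema
    hl=[j for j in range(4,len(M)-4) if M[j,1]==M[j-4:j+5,1].min()]; hr=[j for j in range(4,len(M)-4) if M[j,2]==M[j-4:j+5,2].max()]
    pl=np.polyfit(M[hl,0],M[hl,1],1); pr=np.polyfit(M[hr,0],M[hr,2],1)
    A=[ray(b,(np.polyval(pl,v)+np.polyval(pr,v))/2,v,.05)[:2] for v in(170,235)]
    d=A[1]-A[0]; print("axis",A[0],A[1],"slope",d[0]/d[1],"x at y=-.16",A[0][0]+d[0]/d[1]*(-.16-A[0][1]),"width px",np.polyval(pr,200)-np.polyval(pl,200))
    pm=(pl+pr)/2; s=cv2.GaussianBlur(g.astype(np.float32),(0,0),1)
    R=np.arange(160,245); pv=[s[v,int(round(np.polyval(pm,v)))] for v in R]
    mn=[R[j] for j in range(3,len(R)-3) if pv[j]==min(pv[j-3:j+4])]; print("dark rows",mn,[round(float(ray(b,np.polyval(pm,v),v,.07)[1]),4) for v in mn])
E
python3 meas.py
```

```text
leaf 0.4650658881670814 0.19251659497322643 slope 0.029440055846549466 len 0.11912190028968461
leaf 0.5246069072967291 0.18918880942827498 slope 0.03156046124123569 len 0.1189342661431787
leaf 0.584534606095732 0.18917445383519832 slope 0.030555767205347337 len 0.11894821112202161
[241, 123, 61, 166, 3966]
axis [ 0.53093219 -0.1316787 ] [ 0.52076242 -0.19295033] slope 0.1659785105237425 x at y=-.16 0.5262314628932572 width px 45.40734410963836
dark rows [np.int64(168), np.int64(176), np.int64(184), np.int64(192), np.int64(200), np.int64(207), np.int64(215), np.int64(223), np.int64(231), np.int64(238)] [-0.1261, -0.1327, -0.1395, -0.1464, -0.1533, -0.1595, -0.1666, -0.1739, -0.1813, -0.1878]
[308, 137, 68, 163, 4057]
axis [ 0.59811851 -0.13175385] [ 0.58872377 -0.19304501] slope 0.15328043401526312 x at y=-.16 0.5937889266278239 width px 44.63016726188346
dark rows [np.int64(169), np.int64(178), np.int64(184), np.int64(190), np.int64(196), np.int64(202), np.int64(207), np.int64(213), np.int64(218), np.int64(224), np.int64(229), np.int64(234)] [-0.127, -0.1345, -0.1396, -0.1447, -0.1499, -0.1552, -0.1596, -0.1649, -0.1694, -0.1749, -0.1795, -0.1841]
[170, 151, 52, 104, 2740]
axis [ 0.46359646 -0.13160338] [ 0.45266924 -0.19285546] slope 0.17839756834896967 x at y=-.16 0.4585305748670968 width px 43.157880074190814
dark rows [np.int64(166), np.int64(174), np.int64(181), np.int64(188), np.int64(194), np.int64(201), np.int64(208), np.int64(214), np.int64(221), np.int64(227), np.int64(240)] [-0.1243, -0.131, -0.1369, -0.1428, -0.148, -0.1541, -0.1603, -0.1657, -0.172, -0.1775, -0.1896]
```

```bash
python3 - <<'E'
from h import *
bot.reach([.465,-.135,.21],quat(-.165)); b=snap("wrist","bed2"); print(get_obs()["time_s"])
p=proj(b,[.46,-.16,.09]).astype(int); print(p)
x,y=max(p[0]-90,0),max(p[1]-110,0); c=b["frame"][y:y+180,x:x+200]; print(x,y)
c=cv2.resize(c,None,fx=3.3,fy=3.3,interpolation=cv2.INTER_CUBIC); c=(255*(c/255.)**.5).astype(np.uint8)
cv2.imwrite("pics/bed2c.png",c[:,:,::-1])
E
```

```text
3.7917
[284 243]
194 133
```

View pics/bed2c.png

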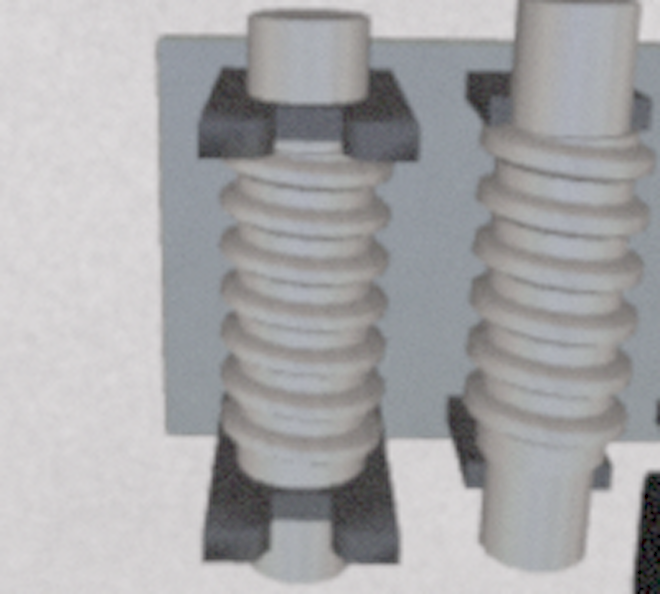

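Clear view: far yoke top centred at crop (308,139), near yoke top at (301,545). Casting these onto z = 0.09 gives the slot line.

```bash
python3 - <<'E'
from h import *
b=dict(np.load("pics/bed2.npz")); C=lambda x,y:(194+(x+.5)/3.3-.5,133+(y+.5)/3.3-.5)
F=ray(b,*C(308.5,139),.09);N=ray(b,*C(301,545),.09);print(F,N,np.linalg.norm(F-N),(F+N)/2,"slope",(F-N)[0]/(F-N)[1])
print("widths",[np.linalg.norm(ray(b,*C(*p),.09)-ray(b,*C(*q),.09)) for p,q in(((199,139),(418,139)),((203,545),(399,545)))])
for x,y in((306,192),(303,462),(306,172)): print(ray(b,*C(x,y),.05))
# crest highlights along crop col 304, z=.072 ; groove roots z=.0675
g=cv2.GaussianBlur(cv2.cvtColor(b["frame"],cv2.COLOR_RGB2GRAY).astype(np.float32),(0,0),.7)
print([(v,int(g[v,285])) for v in range(180,282)])
r=dict(np.load("pics/rack.npz"))
for p in((206,220),(279,224),(351.5,224)): print("handle",ray(r,*p,.072))
E
```

```text
[ 0.47052625 -0.10857991  0.09      ] [ 0.45271942 -0.20630504  0.09      ] 0.09933421207459112 [ 0.46162284 -0.15744247  0.09      ] slope 0.18221348006248972
widths [np.float64(0.04696778366995543), np.float64(0.047157260490323566)]
[ 0.46668891 -0.13034249  0.05      ]
[ 0.45356025 -0.20525128  0.05      ]
[ 0.46753009 -0.12521888  0.05      ]
[(180, 93), (181, 88), (182, 83), (183, 86), (184, 94), (185, 106), (186, 114), (187, 116), (188, 107), (189, 87), (190, 82), (191, 101), (192, 117), (193, 123), (194, 121), (195, 110), (196, 94), (197, 84), (198, 85), (199, 94), (200, 106), (201, 114), (202, 114), (203, 105), (204, 90), (205, 93), (206, 111), (207, 120), (208, 122), (209, 117), (210, 100), (211, 84), (212, 82), (213, 88), (214, 97), (215, 109), (216, 115), (217, 111), (218, 98), (219, 90), (220, 105), (221, 118), (222, 122), (223, 117), (224, 101), (225, 86), (226, 82), (227, 86), (228, 96), (229, 108), (230, 115), (231, 114), (232, 106), (233, 102), (234, 111), (235, 121), (236, 121), (237, 114), (238, 97), (239, 82), (240, 81), (241, 88), (242, 96), (243, 108), (244, 115), (245, 111), (246, 105), (247, 111), (248, 119), (249, 121), (250, 116), (251, 102), (252, 88), (253, 81), (254, 83), (255, 91), (256, 101), (257, 111), (258, 115), (259, 113), (260, 110), (261, 115), (262, 119), (263, 118), (264, 107), (265, 89), (266, 80), (267, 83), (268, 88), (269, 97), (270, 108), (271, 114), (272, 117), (273, 119), (274, 121), (275, 122), (276, 122), (277, 122), (278, 121), (279, 112), (280, 86), (281, 52)]
handle [0.46470774 0.19239509 0.072     ]
handle [0.52462672 0.18888807 0.072     ]
handle [0.58438529 0.18887292 0.072     ]
```

```bash
cat >> h.py <<'E'
G=.040                       # TCP above the leaf's origin when held
LEAF=[(.4649,.1925),(.5246,.1890),(.5845,.1890)]; AR=-.0305
BC=np.array([.4616,-.1574]); BS=.177; BY=np.array([np.sin(BS),np.cos(BS)])
def pick(i):
    x,y=LEAF[i]; hand.move_gripper(.036); bot.reach([x,y,.14],quat(AR)); bot.servo_line([x,y,.0167+G],velocity=.2)
    hand.move_gripper(.008,60); print("grip",get_obs()["gripper_width"],get_obs()["grip_force"])
    bot.servo_line([x,y,.19],velocity=.25)
def tobed(s=0.):
    p=BC+s*BY; bot.reach([*p,.19],quat(-BS))
def t(): return round(get_obs()["time_s"],2)
E
python3 - <<'E'
from h import *
pick(0); print(t()); tobed(); print(t(),get_obs()["wrist_force"],get_obs()["gripper_width"],get_obs()["position"])
a=snap("side","sl1"); b=snap("scene","sc1")
out=[]
for r in(a,b):
    u,v=proj(r,[*BC,.15]).astype(int); c=r["frame"][v-32:v+48,u-50:u+50]; out.append(cv2.resize(c,None,fx=4,fy=4,interpolation=3))
cv2.imwrite("pics/held1.png",np.hstack(out)[:,:,::-1])
E
```

```text
grip 0.012969841947172857 58.88024389743805
7.16
8.47 [ 0.81985221  1.05901668 -0.8348931 ] 0.013117026550105708 [ 0.46166722 -0.15665631  0.18958147]
```

View pics/held1.png

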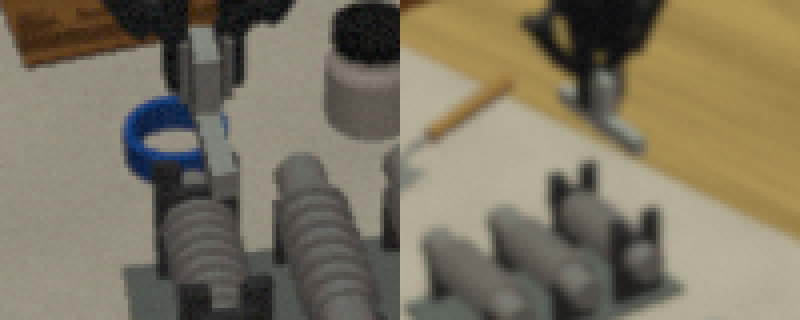

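The leaf is held upright and aligned. Next I'll lower it into the slots and feel.

```bash
cat >> h.py <<'E'
def F(n=3):
    a=[]
    for _ in range(n): bot.dwell(.008); a.append(get_obs()["wrist_force"])
    return np.mean(a,0)
class Leaf:
    def __init__(s,s0): 
        s.s=s0; s.z=.05+.026+G; p=BC+s0*BY
        bot.servo_line([*p,.05+.042+G],velocity=.2); s.f0=F(8); bot.servo_line([*p,s.z],velocity=.06); f=s.f(); print("in slot",f.round(1),t())
    def f(s):
        d=F()-s.f0; return np.array([d[0]*np.cos(BS)-d[1]*np.sin(BS),d[:2]@BY,d[2]]) # bed x, bed y, up
    def go(s,v=.03): bot.servo_line([*(BC+s.s*BY),s.z],velocity=v)
    def h(s): return (get_obs()["position"][2]-G-.05)*1000
    def down(s,lim=4.,step=.0005,zmin=.016):
        while s.z>.05+zmin+G:
            f=s.f()
            if f[2]>lim or np.abs(f).max()>12: break
            s.z-=step; s.go()
        return f
E
python3 - <<'E'
from h import *
L=Leaf(-.006)
f=L.down(); print(f.round(1),L.h(),L.z-G-.05,t())
L.s+=.0005; L.go(); print(L.f().round(1),t(),get_obs()["position"]); L.z-=.00025; L.go(); print(L.f().round(1),L.h(),t())
import pickle; pickle.dump((L.s,L.z,L.f0),open("st.pkl","wb"))
E
```

```text
in slot [ 0.1  0.6 -0.9] 9.53
[-1.  -0.1  5.4] 23.208391633791862 0.02299999999999998 11.2
[-0.7 -1.   6.4] 11.47 [ 0.46072078 -0.16305613  0.11319412]
[-2.5 -1.8  8.4] 23.086639028822063 11.75
```

```bash
cat >> h.py <<'E'
def scan(L,s1,ds=.001):
    log=[]
    while L.s<s1:
        L.s+=ds; L.go(.03); f=L.f(); log.append((round(L.s*1e3,2),*f.round(1).tolist(),round(L.h(),2)))
        if f[2]>11 or abs(f[1])>9: L.z+=.00025; 
        elif f[2]<2.5:
            zb=L.h(); L.z-=.0006; L.go(); f=L.f(); log.append(("down",*f.round(1).tolist(),round(L.h(),2)))
            if f[2]<4: break
    for l in log: print(l)
    print(t()); import pickle; pickle.dump((L.s,L.z,L.f0),open("st.pkl","wb")); return f
def resume():
    import pickle; L=Leaf.__new__(Leaf); L.s,L.z,L.f0=pickle.load(open("st.pkl","rb")); return L
E
python3 - <<'E'
from h import *
L=resume(); scan(L,.0075)
E
```

```text
(-4.5, -1.5, -1.9, 8.1, np.float64(23.12))
(-3.5, -1.1, -4.3, 7.4, np.float64(23.12))
(-2.5, -0.5, -0.1, 7.4, np.float64(23.13))
(-1.5, -0.4, 1.0, 7.2, np.float64(23.12))
(-0.5, -0.2, -1.8, 7.5, np.float64(23.16))
(0.5, -0.3, -1.3, 7.4, np.float64(23.15))
(1.5, -0.1, -1.8, 7.1, np.float64(23.16))
(2.5, 0.2, -1.4, 6.3, np.float64(23.12))
(3.5, -0.3, -1.6, 6.4, np.float64(23.1))
(4.5, -0.6, -2.2, 6.8, np.float64(23.1))
(5.5, 0.1, -2.9, 7.0, np.float64(23.11))
(6.5, -0.1, -2.4, 7.3, np.float64(23.11))
(7.5, -0.1, -2.1, 7.4, np.float64(23.17))
15.32
```

Thirteen millimetres with no drop, so leaf 0 rides the crests all the way and doesn't fit. Back into the rack, then on to the next.

```bash
cat >> h.py <<'E'
def putback(i,L):
    L.z=.19; L.go(.3); x,y=LEAF[i]
    bot.reach([x,y,.13],quat(AR)); f0=F(6); bot.servo_line([x,y,.0167+G+.002],velocity=.15); z=.0167+G+.002
    while z>.0167+G-.003:
        f=F()-f0
        if np.abs(f).max()>2.5: break
        z-=.0005; bot.servo_line([x,y,z],velocity=.03)
    print("placed z",round((z-G)*1e3,2),f.round(1)); hand.move_gripper(.036); bot.servo_line([x,y,.14],velocity=.3); print(t())
E
python3 - <<'E'
from h import *
L=resume(); putback(0,L); r=snap("wrist","rk1")
cv2.imwrite("pics/rk1.png",cv2.resize(r["frame"],(420,315))[:,:,::-1])
E
```

```text
placed z 17.7 [-0.2 -0.9  4.3]
19.07
```

View pics/rk1.png

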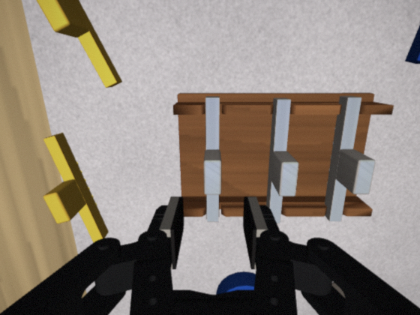

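The leaf stands in its notches again at (213,158). Next, leaf 1.

```bash
python3 - <<'E'
from h import *
pick(1); tobed(-.0065); L=Leaf(-.0065); f=L.down(6); print(f.round(1),L.h(),t()); scan(L,.0075)
E
```

```text
grip 0.012838808762547548 58.78699243068695
in slot [-0.1  0.6 -1. ] 23.54
[-1.2  4.3  6.1] 19.7492907394929 27.14
(-5.5, 0.2, 0.7, 0.1, np.float64(19.34))
('down', -0.5, -0.6, 3.1, np.float64(18.96))
27.69
```

Leaf 1 drops into the grooves at s = -5.5 mm. Pressing home at about 8 N.

```bash
python3 - <<'E'
from h import *
L=resume()
for k in range(14):
    f=L.f(); print(f.round(1),round(L.h(),2),round(L.s*1e3,2))
    if f[2]>7.3: break
    if abs(f[1])>3: L.s+=np.sign(f[1])*.00025   # give way sideways
    L.z-=.00015 if f[2]>3 else .0003; L.go()
bot.dwell(.5); print("held",L.f().round(1),L.h(),t())
import pickle; pickle.dump((L.s,L.z,L.f0),open("st.pkl","wb"))
E
```

```text
[-0.8 -0.5  3.3] 18.96 -5.5
[-1.5 -0.5  5.4] 18.91 -5.5
[-1.8 -0.1  7.4] 18.9 -5.5
held [-2.6 -0.8  7.9] 18.910580177426155 28.79
```

```bash
python3 - <<'E'
from h import *
L=resume(); L.z+=.0006; L.go()
for s in(-.0055,-.0051,-.0047,-.0051,-.0055,-.0059,-.0063):
    L.s=s; L.go(); f=L.f(); print(s,f.round(1),round(L.h(),2),get_obs()["position"].round(5)@np.array([*BY,0])-BC@BY)
    if abs(f[1])>9 : break
print(t())
E
```

```text
-0.0055 [ 0.   0.1 -0.6] 19.08 -0.005462178258951136
-0.0051 [ 0.1  0.5 -0.7] 19.18 -0.005080351284075385
-0.0047 [-0.3  0.2 -0.2] 19.21 -0.004667953117120413
-0.0051 [-0.3  0.2 -0.3] 19.19 -0.0051169256643233685
-0.0055 [-0.2  0.5 -0.5] 19.2 -0.005532845376101214
-0.0059 [ 0.3  1.3 -0.2] 19.2 -0.005811992299878721
-0.0063 [0.  4.8 0.7] 19.21 -0.005965651941058844
30.97
```

It has about 1 mm of free play between flanks, so it is in the groove. Centring and pressing steadily.

```bash
python3 - <<'E'
from h import *
L=resume(); L.s=-.0052; L.z+=.0006; L.go()
for k in range(14):
    f=L.f(); print(f.round(1),round(L.h(),2))
    if f[2]>7.4: break
    L.z-=.00015 if f[2]>3 else .0003; L.go()
bot.dwell(1.); f=L.f(); print("held",f.round(1),L.h(),t())
hand.move_gripper(.036); p=BC+L.s*BY; bot.servo_line([*p,.22],velocity=.2); print(t())
bot.reach([.46,-.14,.25],quat(-BS)); r=snap("wrist","fin"); a=snap("side","fin_s"); print(t())
u,v=proj(a,[*BC,.08]).astype(int); c=cv2.resize(a["frame"][v-45:v+45,u-45:u+45],(400,400),interpolation=3)
u,v=proj(r,[*BC,.09]).astype(int); v=min(v,300); d=cv2.resize(r["frame"][v-100:v+100,u-100:u+100],(400,400),interpolation=3)
cv2.imwrite("pics/fin2.png",(255*(np.hstack([c,d])/255.)**.6)[:,:,::-1])
E
```

```text
[-0.3 -0.2 -0.2] 19.15
[-1.1 -1.3  1.8] 18.97
[-1.8 -1.2  5.7] 18.92
[-2.5 -0.9  7.4] 18.88
[-2.9 -0.6  9.6] 18.86
held [-3.  -0.8  8.8] 18.862942487717568 33.37
34.42
34.8[ WARN:0@6.859] global loadsave.cpp:1063 imwrite_ Unsupported depth image for selected encoder is fallbacked to CV_8U.
```

View pics/fin2.png

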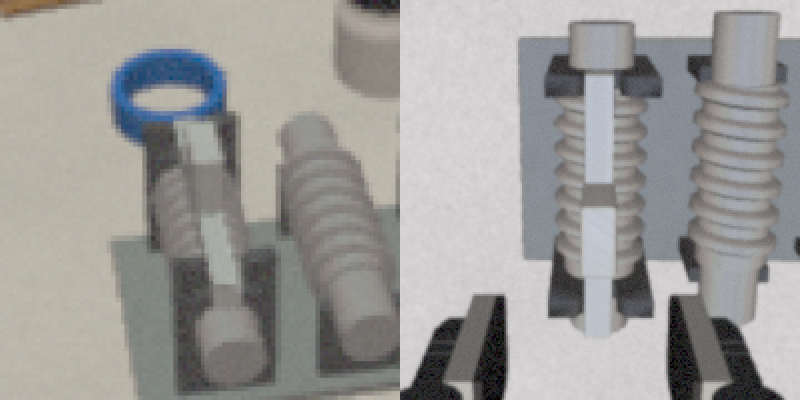

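The leaf sits upright at (600,215) in both slots, with its bar just below the yoke tops. Its height is about 4.2 mm below the first leaf's crest-riding height, and it showed free play between the flanks. Handing in.

```bash
python3 -c "
from workcell import hand_in; print(hand_in())"
```

```text
the job is handed in; nothing more can be done
None
```

The middle leaf in the rack fits the work-bed spindle (pitch about 12 mm in the camera images). I pressed it home with a steady 8–9 N (brief peak 9.6 N), let go, and left it standing seated. The first leaf I tried (robot side) rode the crests and is back in the rack. I never tried the third, because the second one fitted. I handed the job in at about 35 s.

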